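Free the hanging scale and hang the seedling pail on it

ROBOT

A 7-joint arm with a two-finger parallel gripper is mounted at the origin on the work surface. World frame = base frame: x ahead of the robot, y to its left, z up, the work surface at z = 0. Lengths are in m, angles in rad, forces in N, time in s.
With the tool pointing down it reaches from about 0.35 to 0.9 m from the base axis. Payload 19.9 kg.
Tool frame: the origin (TCP) lies between the finger pads; the fingertips stand 19 mm ahead of it and the grasp point (between the pads) is the TCP; z points along the fingers, y is the direction in which the jaws open and shut (so a half turn about z gives the same grasp; the last joint's range is limited). The gripper opens to 94 mm and grips with 3 to 60 N. Pads are 16 mm wide; open, the fingers measure 119 mm over their backs; the gripper's body (75 mm by 177 mm) begins 78 mm behind the grasp point.
Start: joints at [-1.357, 0.417, -0.01, 1.614, 0.005, 1.111, -0.053], TCP at [0.158, 0.605, 0.224] pointing down, gripper open.
Joint ranges: [-2.81, 2.81], [-0.39, 2.02], [-1.27, 1.25], [0.06, 2.57], [-1.19, 4.33], [0.19, 2], [-2.82, 2.82]. Speed limits (rad/s): [1.89, 1.89, 2.39, 2.39, 3.01, 3.01, 3.01].

INTERFACE

Orientations are given as a 3x3 rotation matrix whose columns are the frame's x, y, z axes.
In Python, from rig import robot gives the robot as it stands. Calls block until the motion is done:
- robot.move_ptp(position, orientation): joint-space move of the TCP to a pose.
- robot.move_linear(position, velocity=0.15, frame=None, threshold=None): straight line of the TCP; frame=None keeps the orientation; velocity is the mean speed in m/s. With threshold (N) it stops when the force on the tool has changed by that much, and returns True; else False.
- robot.goto_joints(angles): joint-space move.
- robot.gripper_to(opening): finger opening in m; the grip force is fixed at half the most; returns when the fingers have stopped.
- robot.pause(seconds).
- robot.ik(position, orientation): joint angles nearest the present ones, or None.
- robot.get_state(): the state.
- robot.grab_frame(name): name is "scene" or "top" or "wrist"; returns the picture (480x640x3 uint8, red, green, blue); there is no depth.
- robot.camera_info(name): a dict with "fx", "fy", "cx", "cy" (pixels), "dist" ([k1, k2, p1, p2, k3] as OpenCV has them; the pictures are not rectified), "rvec" (rotation vector, rad) and "tvec" (3), from world to camera coordinates, as OpenCV has them. Camera axes: x right, y down, z forward; pixel columns grow to the right and rows downward; lengths in m; the calibration is good to about 2 mm. A picture is of the moment at which its call begins: read the wrist's pose just before it. camera_info takes no time and is no camera call; for the wrist camera it gives the pose at the moment of the call.
A pose or a line that the arm cannot do raises robot.PlanningError and nothing moves.
- robot.sign_off(): hands the job in, once; it reports no verdict.
The state is a dict: "time": time; "qpos": joint angles; "joint_vel": joint speeds; "effort": joint torques, N m; "ee_pos": TCP position; "tool_rot": TCP orientation; "force": force on the tool from outside, world axes, zero at the start; "moment": the same for the moment, N m; "opening": finger opening in m.
Only numpy, scipy, OpenCV 4.12 (cv2) and the standard library are available. Lean on these libraries where they do the work, as an engineer would, in place of code of your own. Each camera call takes 0.05 s, during which the arm holds its last target.

TASK

Make the potting bench's hanging scale ready and load it: first slide the black transport lock on its base all the way to its end stop on the side of the hook, and leave it there. Then lift the small steel pail by its wire handle only, never by its tub, and hang it gently by the raised middle of the handle in the scale's hook, so that it hangs straight and still. Leave the two potted seedlings and the tub without a handle where they stand.

Things in the scene. Friction and masses are not known exactly. Their poses are not given: they have to be found in the camera images.
- scale: Hanging scale on a stand, fixed to the table; origin on the table straight below the hook's seat; x points away from the robot (yaw -0.4 to 0), y left, z up. Base plate 12 mm thick, x -100 to 100, y -275 to 55 mm. Square post 26 mm wide at x 45, y -115 mm, 365 mm tall; from its top an arm carries the grey box-shaped scale head above the hook.
- head_front (a point): Middle of the lower edge of the scale head's robot-side face, 305 mm above the table; axes as scale. The head is a box 90 x 90 x 100 mm tall: 90 mm along +x from here, 45 mm to either side in y. It leaves no room for an upright hand over the hung handle: stay in front of it, the hand tilted back towards the robot 28 to 45 degrees in the scale's x-z plane.
- hook_seat (a point): Where the centre line of the handle's middle rests in the hook, 250 mm above the table; axes as scale. The hook is an 8 mm steel wire in the scale's y-z plane: its shank comes down from the head 26 mm to the -y side, makes a V under the seat and turns up to a lip on the open +y (left) side. The handle enters from +y over the lip, lying along the scale's x, then is lowered.
- hook_lip (a point): Top of the hook's upturned lip, 22 mm to +y of the seat and 18 mm above it. Above it 37 mm are free up to the underside of the scale head. Axes as scale.
- lock (a joint): Transport lock slide, m: 0 is locked, starts at 0 to 0.015; grows as the grip slides along the scale's +y (towards the hook's side); 0.060 is the end stop, scale free. Friction about 2 N; stays where it is left.
- lock_top (a point): Centre of the top of the lock's black grip, 66 mm above the table (moves with the slide); axes as scale. The grip is a block 28 mm (x) by 20 mm (y), 40 mm tall, on an aluminium track 40 mm wide and 110 mm long along y, whose top is 26 mm above the table. It stands on the base plate 75 mm nearer to the robot than the hook and 220 to 160 mm right of it.
- pail: Galvanised steel pail, 0.25 to 0.4 kg: round tub 120 mm across, 95 mm tall, with a stiff upright handle of 8 mm round bar that does not fold. Origin at the centre of its underside, z up, x along the handle (yaw -0.1 to 0.5). Handle legs at x -64 and 64 mm; level bar at z 160 mm (centre line) for x 18 to 57 mm on either side; raised middle at z 167 mm for x -10 to 10 mm.
- pail_tub: The tub part of the pail (rigidly part of it, same origin and axes): not to be gripped or pushed.
- handle_mid (a point): Centre line of the handle's raised middle, 167 mm above the pail's underside; axes as pail.
- handle_end (a point): Good grip point, on the centre line of the level bar at the end nearer to the robot: 38 mm from the middle (pail x -38 mm), 160 mm above the pail's underside, fingers closing across the bar; axes as pail. Held here the hand can stay in front of the scale head.
- pot_a: Bystander: black plastic plant pot with a seedling, 66 mm across and 66 mm tall (about 95 mm with the leaves); origin at the centre of its underside.
- pot_b: Bystander: another such pot with a seedling; origin at the centre of its underside.
- plain_tub: Bystander: steel tub like the pail's, 120 mm across, 95 mm tall, but without a handle; origin at the centre of its underside.
Not all that is in view belongs to the job. What is shaped like the pail but green is not meant.

How it is judged:
By the outcome, as a careful person would: the job done as asked, in the order asked, and still so for the second after the job is handed in, with the robot touching nothing.
It also fails if it takes over 72 s, if anything falls off the work surface, if the arm or the gripper's body presses on something with over 40 N, if the wrist force passes 120 N, or if a joint passes its speed limit or range.

## Working session

There is one attempt and no reset: what is moved stays moved. The work goes in short steps, each a Python script; the robot and the scene stay as the last script left them, time stands still between calls to the robot, and variables do not carry over. Pictures are saved under pics/ and viewed, and the job is handed in when it is done.

```bash
mkdir -p pics; ls
python3 - <<'E'
from rig import robot
import cv2
s=robot.get_state();print(s['time'],s['ee_pos'],s['force'])
for n in("scene","top","wrist"):
    ci=robot.camera_info(n);print(n,ci)
    cv2.imwrite(f"pics/{n}0.png",robot.grab_frame(n)[:,:,::-1])
E
```

```text
pics
0.0 [0.15805992 0.60433186 0.22383366] [ 0.13816558 -0.22736702  0.03607978]
scene {'fx': 614.2523101806694, 'fy': 614.2523101806694, 'cx': 334.9162133865836, 'cy': 242.5289760758904, 'dist': array([-0.20976634,  0.        ,  0.        ,  0.        ,  0.        ]), 'rvec': array([ 1.87218661,  1.81180515, -0.61675369]), 'tvec': array([-0.06142127, -0.26209225,  1.58972574])}
top {'fx': 620.6375119006883, 'fy': 620.6375119006883, 'cx': 327.1023323471191, 'cy': 242.27190782149165, 'dist': array([-0.12782785,  0.        ,  0.        ,  0.        ,  0.        ]), 'rvec': array([ 2.15543839, -2.11481624,  0.18126672]), 'tvec': array([0.01739716, 0.50899176, 1.47300052])}
wrist {'fx': 334.20453768746205, 'fy': 334.20453768746205, 'cx': 324.3601767363329, 'cy': 234.04321960300342, 'dist': array([-0.03518039,  0.        ,  0.        ,  0.        ,  0.        ]), 'rvec': array([-2.29591872, -1.77224322, -0.25829687]), 'tvec': array([-0.62459548, -0.02911457,  0.3914573 ])}
```

View pics/scene0.png

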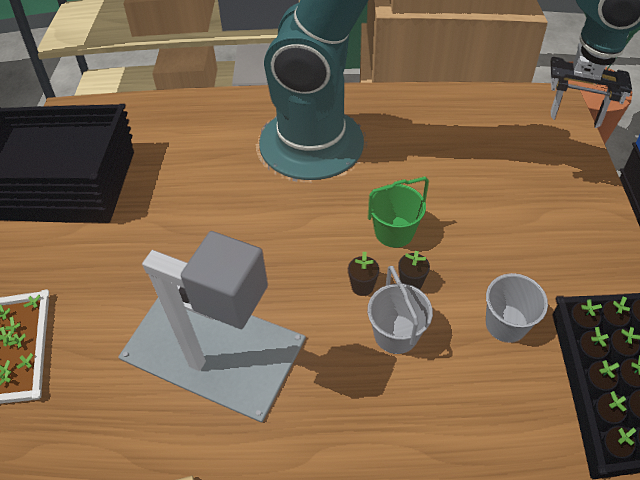

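View pics/top0.png

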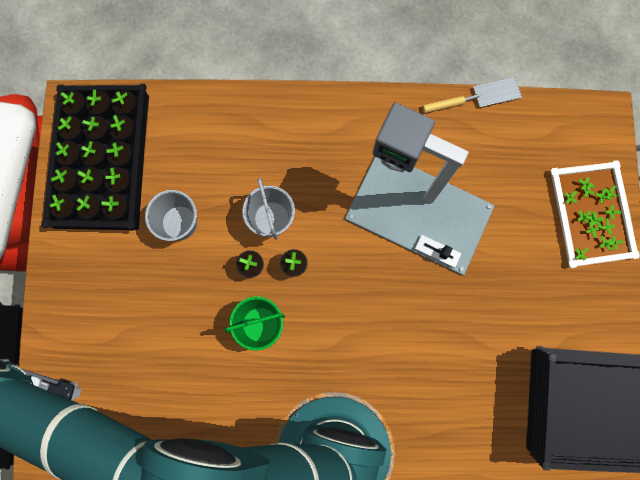

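View pics/wrist0.png

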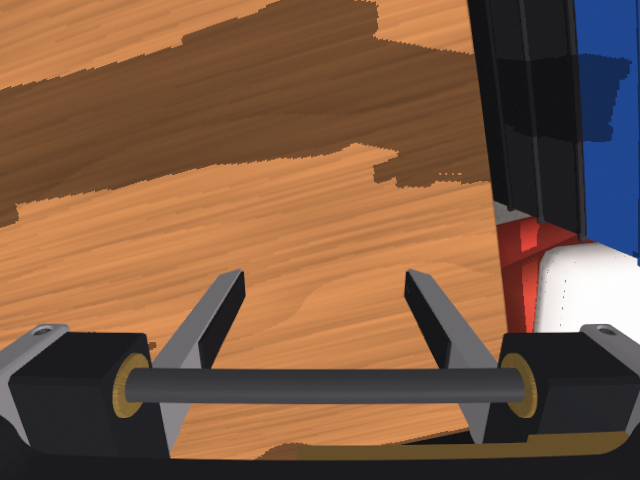

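The top view shows these candidates:
- **Steel pail with handle:** (268,210). This is the one meant, being galvanised and having a handle.
- **Green pail:** (256,322), the decoy.
- **Tub without handle:** (171,215).
- **Pots:** (249,264) and (293,262).
- **Scale:** base around (420,215), black lock grip near (440,250).

I'll confirm the pail and lock in enlarged crops.

Run:
```python
import cv2,numpy as np
t=cv2.imread('pics/top0.png')
a=cv2.resize(t[165:285,225:325],None,fx=4,fy=4,interpolation=cv2.INTER_CUBIC)
b=cv2.resize(t[165:285,340:500][40:,:],None,fx=5,fy=5,interpolation=cv2.INTER_CUBIC)
cv2.imwrite('pics/cropA.png',a);cv2.imwrite('pics/cropB.png',b)
s=cv2.imread('pics/scene0.png')
cv2.imwrite('pics/cropC.png',cv2.resize(s[245:365,340:440],None,fx=5,fy=5,interpolation=cv2.INTER_CUBIC))
cv2.imwrite('pics/cropD.png',cv2.resize(s[220:430,110:320],None,fx=2.8,fy=2.8,interpolation=cv2.INTER_CUBIC))
```

```text
(no output)
```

View pics/cropA.png

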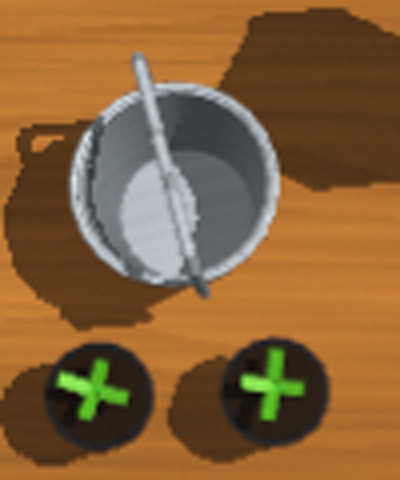

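View pics/cropB.png

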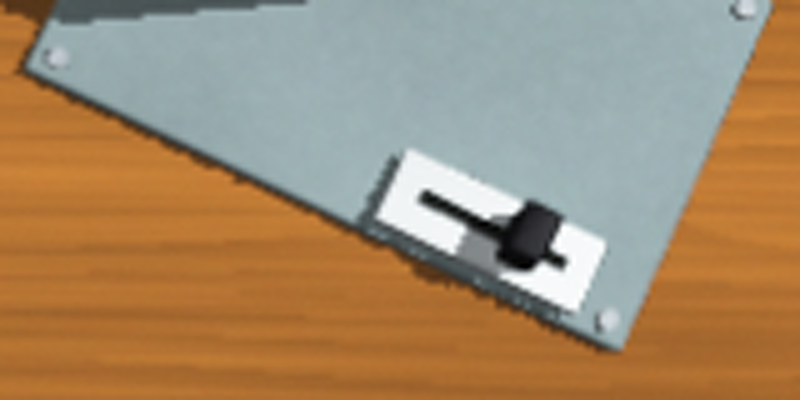

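View pics/cropC.png

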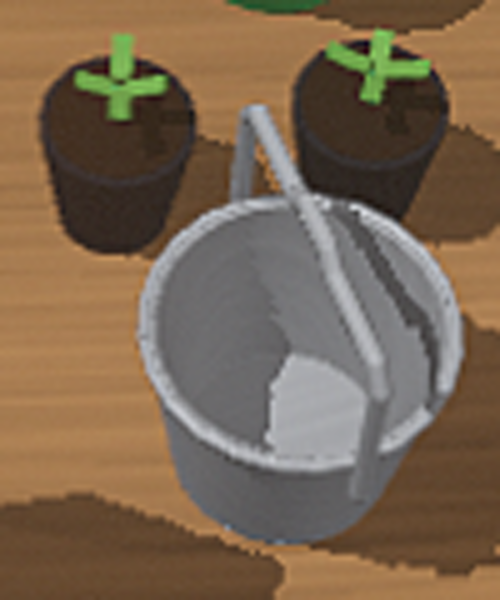

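View pics/cropD.png

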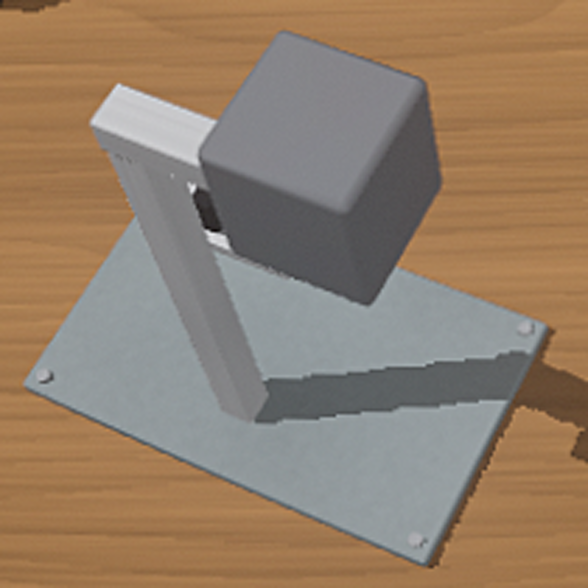

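```bash
cat > h.py <<'E'
import numpy as np,cv2
from scipy.optimize import least_squares
def proj(ci,P): return cv2.projectPoints(np.asarray(P,float).reshape(-1,3),ci['rvec'],ci['tvec'],np.array([[ci['fx'],0,ci['cx']],[0,ci['fy'],ci['cy']],[0,0,1.]]),ci['dist'])[0].reshape(-1,2)
def Rz(a): c,s=np.cos(a),np.sin(a); return np.array([[c,-s,0],[s,c,0],[0,0,1.]])
def fit(obs,x0):
    # obs: list of (ci, local pts, pix)
    def f(p):
        return np.concatenate([(proj(ci,np.array(L)@Rz(p[2]).T+[p[0],p[1],0])-np.array(u)).ravel() for ci,L,u in obs])
    r=least_squares(f,x0,loss='soft_l1'); return r.x,f(r.x).reshape(-1,2)
E
python3 - <<'E'
from h import *; from rig import robot
T=robot.camera_info('top');S=robot.camera_info('scene')
np.set_printoptions(precision=4,suppress=True)
x,r=fit([(T,[[-.1,.055,.012],[-.1,-.275,.012],[.1,-.275,.012]],[[345.3,218],[464.2,274.6],[494.2,205.5]]),
 (S,[[.1,-.275,.012],[.1,.055,.012],[-.1,.055,.012],[.045,.045,.305],[-.045,-.045,.405],[-.045,.045,.405],[.045,.045,.405],[.045,-.045,.405]],
 [[118.9,357.3],[263.6,420.3],[306.4,336.8],[241.4,328.9],[211.8,230.7],[261.8,248.6],[233.9,295.7],[181.4,276.1]])],[.75,-.1,-.3])
print('scale',x);print(r)
np.save('scale.npy',x)
# lock
def top(q):return [x[:2].tolist()]
for q in (0,.015,.06):
  print(q,proj(T,np.array([[-.075,-.22+q,.066]])@Rz(x[2]).T+[x[0],x[1],0]))
x,r=fit([(T,[[.062,0,.160],[-.062,0,.160],[0,0,.167],[0,0,.095]],[[259.5,179.5],[276.2,238],[268.5,210],[268.5,211]]),
 (S,[[-.062,0,.160],[.062,0,.160],[0,0,.167],[0,0,.095]],[[391,266.8],[416,318.6],[404.4,290],[400.2,311.6]])],[.65,.1,.2])
print('pail',x);print(r);np.save('pail.npy',x)
for n,u in(('A',[249,264]),('B',[293,262])):
  print(n,fit([(T,[[0,0,.066]],[u])],[.5,.1,0])[0])
E
```

```text
scale [ 0.6629 -0.1155 -0.4997]
[[  0.8623  -9.7496]
 [ -2.6809  -1.8836]
 [  3.1928  -0.7069]
 [ -4.5207   0.0715]
 [-10.8006  11.8313]
 [ -2.3591  10.3634]
 [  1.8784   0.4605]
 [  3.7583  -6.8217]
 [  5.9132  -2.8912]
 [  0.2327  -2.7231]
 [ -0.8226  -7.769 ]]
0 [[451.1894 249.9382]]
0.015 [[445.7503 246.8961]]
0.06 [[429.4385 237.783 ]]
pail [0.572  0.1675 0.2967]
[[-0.2842  0.205 ]
 [-2.9993 -7.227 ]
 [-2.6476 -5.6676]
 [ 0.1697  0.1829]
 [-0.8299 -1.2753]
 [ 0.0882  0.7873]
 [-1.2804 -0.4042]
 [-0.4041 -1.4581]]
A [0.4483 0.213  0.    ]
B [0.4552 0.1077 0.    ]
```

Run:
```python
from h import *; from rig import robot
T=robot.camera_info('top');S=robot.camera_info('scene')
np.set_printoptions(precision=4,suppress=True)
for c in(T,S):
  R=cv2.Rodrigues(c['rvec'])[0];print('cam',-R.T@c['tvec'],R[2])
A=(T,[[-.1,.055,.012],[-.1,-.275,.012],[.1,-.275,.012]],[[345.3,218],[464.2,274.6],[494.2,205.5]])
B=(S,[[.1,-.275,.012],[.1,.055,.012],[-.1,.055,.012]],[[118.9,357.3],[263.6,420.3],[306.4,336.8]])
for o in([A],[B],[A,B]):
  x,r=fit(o,[.75,-.1,-.3]);print(x);print(r)
print(proj(T,[[0,0,0]]),proj(S,[[0,0,0]]), proj(S,[robot.get_state()['ee_pos']]))
```

```text
cam [0.2564 0.0281 1.5371] [ 0.1664 -0.0007 -0.9861]
cam [1.1766 0.026  1.1021] [-0.6081  0.0178 -0.7936]
[ 0.6438 -0.1078 -0.4346]
[[-0.6431  0.024 ]
 [-0.1787  0.5665]
 [ 1.1189 -0.6883]]
[ 0.6422 -0.1044 -0.4295]
[[-0.437  -0.0526]
 [-0.2527  1.051 ]
 [ 0.8146 -1.7304]]
[ 0.6427 -0.1054 -0.4298]
[[-1.4938  0.609 ]
 [-0.7492  0.5886]
 [ 0.2193 -0.8361]
 [-0.9233  0.145 ]
 [-0.7928  1.3194]
 [ 0.3418 -1.4849]]
[[334.3205 453.4546]] [[311.3265 141.8686]] [[576.7309 114.775 ]]
```

Run:
```python
from h import *; from rig import robot
T=robot.camera_info('top');S=robot.camera_info('scene')
np.set_printoptions(precision=4,suppress=True)
A=(T,[[-.1,.055,.012],[-.1,-.275,.012],[.1,-.275,.012]],[[345.3,218],[464.2,274.6],[494.2,205.5]])
B=(S,[[.1,-.275,.012],[.1,.055,.012],[-.1,.055,.012]],[[118.9,357.3],[263.6,420.3],[306.4,336.8]])
x,_=fit([A,B],[.75,-.1,-.4])
H=[[.045,.045,.305],[-.045,-.045,.405],[-.045,.045,.405],[.045,.045,.405],[.045,-.045,.405]]
P=[[241.4,328.9],[211.8,230.7],[261.8,248.6],[233.9,295.7],[181.4,276.1]]
h,r=fit([(S,H,P)],[.66,-.1,-.4]);print('head center',h,Rz(-x[2])@np.r_[h[:2]-x[:2],0]);print(r)
np.save('scale.npy',x)
L,rr=fit([(T,[[0,0,.066]],[[340+530/5,205+228/5]])],[.5,-.2,0]);print('lock',L,Rz(-x[2])@np.r_[L[:2]-x[:2],0])
# pail w/o near end in top
p,r=fit([(T,[[.062,0,.160],[0,0,.171],[0,0,.095]],[[259.5,179.5],[268.5,210],[268.7,211]]),
 (S,[[-.062,0,.160],[.062,0,.160],[0,0,.167],[0,0,.095]],[[391,266.8],[416,318.6],[404.4,290],[400.2,311.6]])],[.6,.15,.2])
print('pail',p);print(r);np.save('pail.npy',p)
th=np.linspace(0,2*np.pi,120)
def circ(z,rad):return np.c_[rad*np.cos(th),rad*np.sin(th),0*th+z]
hb=lambda:[[-.064,0,.09],[-.064,0,.16],[-.018,0,.16],[-.01,0,.167],[.01,0,.167],[.018,0,.16],[.064,0,.16],[.064,0,.09]]
def box(x0,x1,y0,y1,z0,z1):
  return [[[x0,y0,z],[x1,y0,z],[x1,y1,z],[x0,y1,z],[x0,y0,z]] for z in(z0,z1)]+[[[a,b,z0],[a,b,z1]] for a in(x0,x1) for b in(y0,y1)]
hc=(Rz(-x[2])@np.r_[h[:2]-x[:2],0])[0]
for n,c in(('top',T),('scene',S)):
  k=3;im=cv2.resize(cv2.imread(f'pics/{n}0.png'),None,fx=k,fy=k,interpolation=cv2.INTER_CUBIC)
  def dr(pts,w,col):
    u=(proj(c,np.array(pts)@Rz(w[2]).T+[w[0],w[1],0])+.5)*k-.5
    cv2.polylines(im,[np.round(u).astype(int).reshape(-1,1,2)],False,col,1,cv2.LINE_AA)
  for b in box(-.1,.1,-.275,.055,0,.012)+box(-.045,.045,-.045,.045,.305,.405)+box(.032,.058,-.128,-.102,.012,.365): dr(b,x,(0,0,255))
  dr(hb(),p,(255,0,255));dr(circ(.095,.06),p,(0,0,255))
  cv2.imwrite(f'pics/ov_{n}a.png', im[150*3:290*3,225*3:500*3][:600,:800] if n=='top' else im[220*3:420*3,110*3:376*3][:600,:800])
  cv2.imwrite(f'pics/ov_{n}b.png', im[165*3:265*3,220*3:340*3] if n=='top' else im[250*3:370*3,340*3:450*3])
```

```text
head center [ 0.6706 -0.119  -0.4404] [ 0.031  -0.0007  0.    ]
[[ 1.7092  4.3134]
 [-1.5278 -1.9956]
 [ 2.5469 -0.491 ]
 [-0.0108  1.3591]
 [-3.3884 -1.1023]]
lock [ 0.4898 -0.26    0.    ] [-0.0746 -0.2042  0.    ]
pail [0.5725 0.1679 0.2867]
[[-0.1945 -0.0809]
 [-2.9868 -6.289 ]
 [-0.1962 -0.0271]
 [-0.2831 -1.1496]
 [ 0.0287  1.1228]
 [-1.028  -0.1792]
 [-0.1652 -1.24  ]]
```

View pics/ov_topa.png

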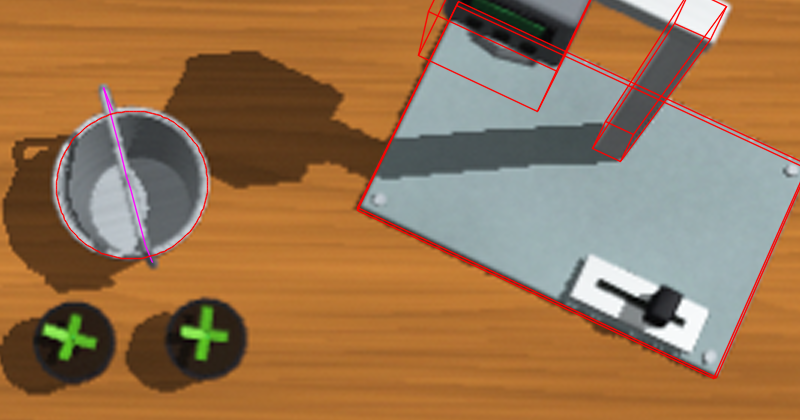

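View pics/ov_scenea.png

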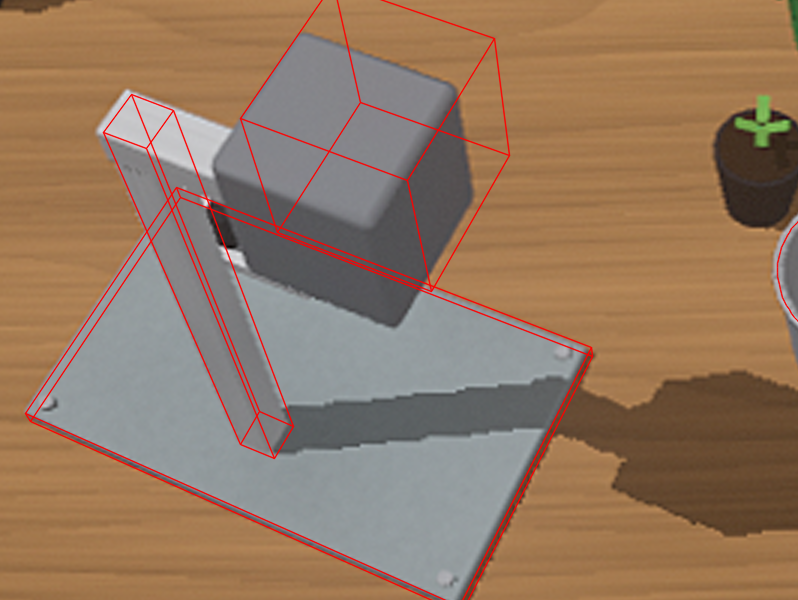

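View pics/ov_topb.png

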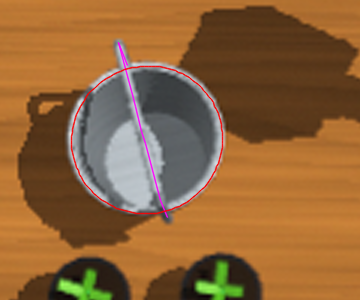

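View pics/ov_sceneb.png

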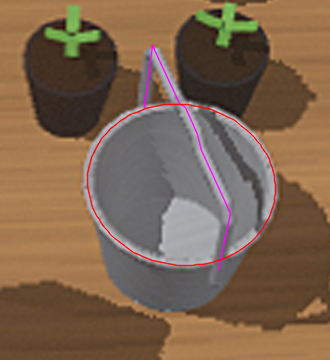

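The overlays fit: the base plate, post and pail agree within about 2 px. The scale sits at about (0.643, -0.105) with yaw -0.43, and the head front is at local x of about -15 mm. The lock top is at local (-75, -204) mm, so q is about 0.016. The pail is at (0.572, 0.168) with yaw 0.287. Next I'll move to the lock and check it with the wrist camera.

Run:
```python
from h import *; from rig import robot
np.set_printoptions(precision=4,suppress=True)
x=np.load('scale.npy');R=Rz(x[2])
def W(l):return R@np.array(l)+[x[0],x[1],0]
def tool(yaw): # z down, y along world dir yaw
    y=np.array([-np.sin(yaw),np.cos(yaw),0]);z=np.array([0,0,-1.]);return np.c_[np.cross(y,z),y,z]
for O in (tool(x[2]),tool(x[2]+np.pi)):
  print([robot.ik(p,O) for p in ([.4,.12,.38],W([-.075,-.204,.2]))])
O=tool(x[2])
if robot.ik(W([-.075,-.204,.2]),O) is None: O=tool(x[2]+np.pi)
robot.move_ptp([.4,.12,.38],O)
robot.move_ptp(W([-.11,-.204,.22]),O)
s=robot.get_state();print(s['time'],s['ee_pos'],s['tool_rot'],s['qpos'])
ci=robot.camera_info('wrist');np.save('w1.npy',np.r_[ci['rvec'],ci['tvec']])
im=robot.grab_frame('wrist');cv2.imwrite('pics/w1.png',im[:,:,::-1])
print(proj(ci,[W([-.075,-.22+q,.066]) for q in(0,.015,.06)]),proj(ci,[W([-.1,-.275,.012]),W([.1,-.275,.012])]))
```

```text
[array([-0.8583, -0.1158,  0.4501,  1.8726,  0.0513,  1.3736,  0.7201]), array([-0.3688,  0.5167,  1.0671,  1.8426, -0.51  ,  1.0893,  2.0316])]
[array([ 0.6667, -0.1039, -0.9389,  1.8363, -0.0855,  1.3675, -2.2528]), array([-0.3794,  0.5273,  1.0864,  1.8429, -0.5247,  1.0951, -1.097 ])]
3.6667 [ 0.4583 -0.244   0.22  ] [[-0.9096  0.4154  0.0001]
 [ 0.4154  0.9096  0.0006]
 [ 0.0001  0.0006 -1.    ]] [-0.4534  0.4142  1.116   1.9049 -0.4218  1.085   1.9759]
[[307.0362 258.3331]
 [322.0378 258.3447]
 [367.0129 258.3588]] [[260.5821 220.6961]
 [269.0891 368.5095]]
```

View pics/w1.png

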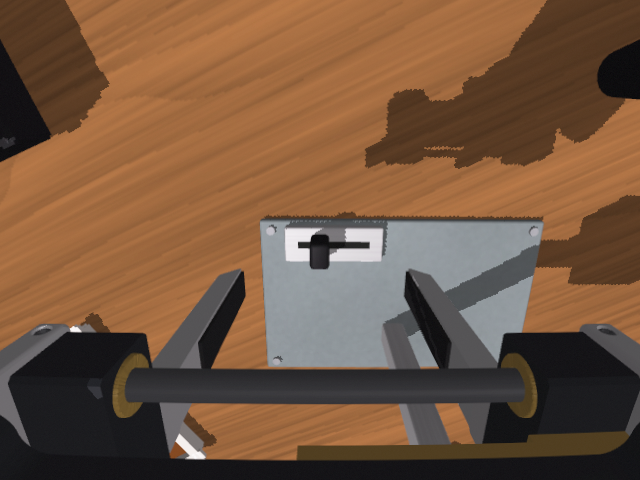

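The wrist view shows the grip at (320,252) and the plate corners at (261,219), (544,219) and (269,367), matching the prediction. I'll refine with these corners, then grasp and slide.

Run:
```python
from h import *; from rig import robot
np.set_printoptions(precision=4,suppress=True)
ci=robot.camera_info('wrist')
T=robot.camera_info('top');S=robot.camera_info('scene')
im=cv2.imread('pics/w1.png')
A=(T,[[-.1,.055,.012],[-.1,-.275,.012],[.1,-.275,.012]],[[345.3,218],[464.2,274.6],[494.2,205.5]])
B=(S,[[.1,-.275,.012],[.1,.055,.012],[-.1,.055,.012]],[[118.9,357.3],[263.6,420.3],[306.4,336.8]])
C=(ci,[[-.1,-.275,.012],[-.1,.055,.012],[.1,-.275,.012]],[[261.5,219.5],[543.5,219.5],[268.8,367]])
x,r=fit([A,B,C],[.64,-.1,-.43]);print(x);print(r)
print(fit([C],[.64,-.1,-.43]))
x=.5*(x+fit([C],[.64,-.1,-.43])[0]);np.save('scale.npy',x)
R=Rz(x[2]);O=robot.get_state()['tool_rot']
def W(l):return R@np.array(l)+[x[0],x[1],0]
L=fit([(ci,[[0,0,.066]],[[320,258]])],[.5,-.2,0])[0];print('q',(R.T@np.r_[L[:2]-x[:2],0])[1]+.22)
y=R[:,1];z=np.array([0,0,-1.]);O=np.c_[np.cross(y,z),y,z]
robot.move_linear(W([-.075,-.205,.12]),.15,frame=O)
print(robot.move_linear(W([-.075,-.205,.052]),.08,threshold=8))
robot.gripper_to(0.0)
s=robot.get_state();print(s['time'],s['ee_pos'],s['force'],s['opening'])
```

```text
[ 0.6415 -0.1051 -0.4293]
[[-1.5959  1.1229]
 [-0.8096  1.0562]
 [ 0.1327 -0.405 ]
 [-0.7169 -0.3532]
 [-0.6     0.6726]
 [ 0.4554 -2.0631]
 [-1.3408  0.1525]
 [ 4.1298  0.4937]
 [-0.0269  0.6946]]
(array([ 0.641 , -0.105 , -0.4291]), array([[-1.4678, -0.1893],
       [ 4.0978,  0.1244],
       [-0.1179,  0.4405]]))
q 0.01343269346117057
False
6.6917 [ 0.4876 -0.2604  0.052 ] [-0.9596 -1.9939 -0.7035] 0.019955812799413723
```

Run:
```python
from h import *; from rig import robot
np.set_printoptions(precision=4,suppress=True)
x=np.load('scale.npy');R=Rz(x[2])
p0=robot.get_state()['ee_pos']
p1=p0+R[:,1]*.065
print(robot.move_linear(p1,.04,threshold=14))
s=robot.get_state();print(s['time'],R.T@(s['ee_pos']-p0),R.T@s['force'],R.T@(s['ee_pos']-[x[0],x[1],0]))
robot.gripper_to(0.06)
s=robot.get_state();print(s['time'],R.T@s['force'],s['opening'])
robot.move_linear(s['ee_pos']+[0,0,.06],.15)
robot.move_linear(W:=R@np.array([-.13,-.16,.25])+[x[0],x[1],0],.2)
ci=robot.camera_info('wrist')
im=robot.grab_frame('wrist');cv2.imwrite('pics/w2.png',im[:,:,::-1])
cv2.imwrite('pics/t2.png',cv2.resize(robot.grab_frame('top')[180:280,340:500,::-1],None,fx=5,fy=5,interpolation=cv2.INTER_CUBIC))
print(proj(ci,[R@np.array([-.075,-.22+q,.066])+[x[0],x[1],0] for q in(0.05,.055,.06)]))
```

```text
True
7.75 [0.0001 0.043  0.    ] [ 0.3761 -5.4114  3.4397] [-0.0749 -0.1622  0.052 ]
8.5333 [ 0.3194 -0.4944  0.7597] 0.06008738491276143
[[315.3261 266.3072]
 [319.8664 266.3095]
 [324.407  266.3114]]
```

View pics/w2.png

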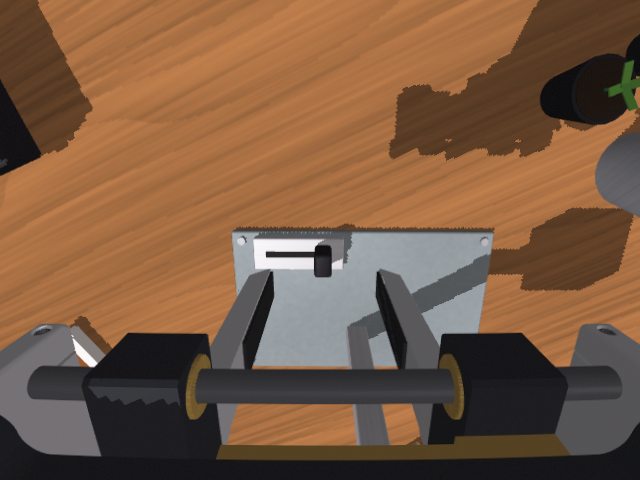

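The slide travelled 43 mm and then hit something at more than 14 N, and the grip is now at (323,260), next to the end of its slot. I'll push once more with closed fingers to confirm it is on the stop.

Run:
```python
from h import *; from rig import robot
np.set_printoptions(precision=4,suppress=True)
x=np.load('scale.npy');R=Rz(x[2])
W=lambda l:R@np.array(l)+[x[0],x[1],0]
robot.gripper_to(0.0)
robot.move_linear(W([-.075,-.205,.12]),.25)
robot.move_linear(W([-.075,-.205,.052]),.1,threshold=10)
p0=robot.get_state()['ee_pos']
print(robot.move_linear(W([-.075,-.165,.052]),.03,threshold=12))
s=robot.get_state();print(s['time'],R.T@(s['ee_pos']-p0),R.T@s['force'],R.T@(s['ee_pos']-[x[0],x[1],0]))
robot.move_linear(W([-.075,-.21,.052]),.1)
robot.move_linear(W([-.12,-.21,.2]),.25)
ci=robot.camera_info('wrist')
im=robot.grab_frame('wrist');cv2.imwrite('pics/w3.png',im[:,:,::-1])
print(robot.get_state()['time'],proj(ci,[W([-.075,-.22+q,.066]) for q in(0.05,.055,.06)]))
```

```text
True
13.4333 [-0.0003  0.0205 -0.0004] [ 1.5373 -4.1639  2.6523] [-0.075  -0.1847  0.052 ]
14.6583 [[365.8795 276.4111]
 [371.1415 276.4108]
 [376.4013 276.4098]]
```

View pics/w3.png

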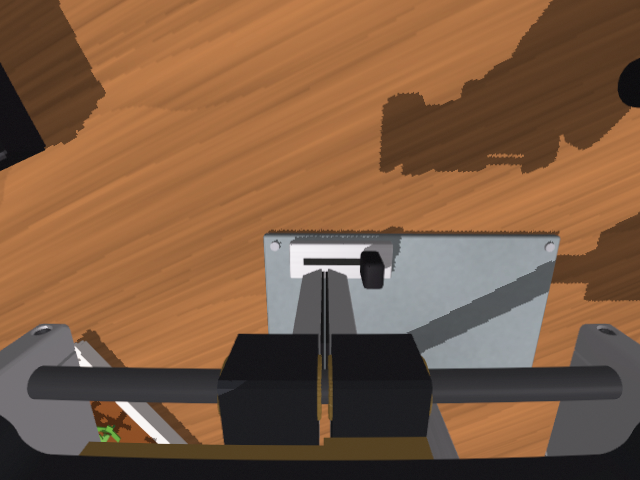

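Same stop position from both contacts, local y of about -162 mm, so the lock is at its end. Next I'll plan the tilted grasp and check reach for both hand orientations, plus where the wrist camera sits.

```bash
cat >> h.py <<'E'
def tilt(yaw,t,sgn):
    x=Rz(yaw); z=x@np.array([np.sin(t),0,-np.cos(t)]); y=sgn*x[:,1]; return np.c_[np.cross(y,z),y,z]
E
python3 - <<'E'
from h import *; from rig import robot
np.set_printoptions(precision=3,suppress=True)
x=np.load('scale.npy');R=Rz(x[2]);p=np.load('pail.npy');Rp=Rz(p[2])
W=lambda l:R@np.array(l)+[x[0],x[1],0]
P=lambda l:Rp@np.array(l)+[p[0],p[1],0]
s=robot.get_state();ci=robot.camera_info('wrist');Rc=cv2.Rodrigues(ci['rvec'])[0]
c=-Rc.T@ci['tvec'];print('cam in tool',s['tool_rot'].T@(c-s['ee_pos']),'\n',s['tool_rot'].T@Rc[2])
print(s['qpos'])
for sg in(1,-1):
 for t in np.radians([30,35,40]):
  for n,l in(('up',P([-.038,0,.24])),('gr',P([-.038,0,.16])),('lift',P([-.038,0,.29]))):
    print(sg,round(np.degrees(t)),n,robot.ik(l,tilt(p[2],t,sg)))
  for n,l in(('pre',W([-.038,.11,.28])),('over',W([-.038,0,.28])),('seat',W([-.038,0,.243]))):
    print(sg,round(np.degrees(t)),n,robot.ik(l,tilt(x[2],t,sg)))
E
```

```text
cam in tool [ 0.084 -0.    -0.159] 
 [-0.286  0.     0.958]
[-0.433  0.415  1.094  1.952 -0.426  1.034  1.994]
1 30 up [-1.137  0.035  0.801  2.182  0.008  0.413  1.508]
1 30 gr [-1.238  0.282  0.997  2.261 -0.871  0.286  2.325]
1 30 lift [-0.996 -0.049  0.623  2.116  0.131  0.546  1.397]
1 30 pre [-1.176  0.44   1.241  1.896 -0.297  0.628  1.273]
1 30 over [-1.003  0.197  1.114  2.007  0.011  0.553  1.192]
1 30 seat [-1.057  0.359  1.254  2.051 -0.373  0.49   1.517]
1 35 up [-0.959  0.004  0.601  2.241  0.136  0.29   1.381]
1 35 gr [ 0.31   0.228 -0.731  2.28   1.22   0.206  0.346]
1 35 lift [-0.837 -0.073  0.454  2.177  0.199  0.429  1.328]
1 35 pre [-1.152  0.334  1.107  1.955  0.045  0.505  0.959]
1 35 over [-1.064  0.152  1.127  2.071  0.218  0.447  0.99 ]
1 35 seat [-1.022  0.254  1.126  2.112 -0.001  0.347  1.166]
1 40 up None
1 40 gr [ 0.608  0.328 -1.075  2.332  1.817  0.329 -0.189]
1 40 lift [-0.681 -0.089  0.295  2.236  0.283  0.305  1.24 ]
1 40 pre [-1.276  0.384  1.237  2.015  0.034  0.393  0.937]
1 40 over [-1.102  0.114  1.119  2.133  0.527  0.364  0.684]
1 40 seat [-1
[... 448 characters left out ...]
.249  0.152  0.29  -1.765]
-1 35 gr [ 0.31   0.228 -0.731  2.28   1.22   0.206 -2.796]
-1 35 lift [-0.776 -0.069  0.396  2.175  0.185  0.427 -1.801]
-1 35 pre [-1.152  0.334  1.107  1.955  0.045  0.505 -2.183]
-1 35 over [-1.064  0.152  1.127  2.071  0.218  0.447 -2.152]
-1 35 seat [-1.022  0.254  1.126  2.112 -0.001  0.347 -1.976]
-1 40 up [-1.586 -0.076  1.205  2.313  0.644  0.193 -2.234]
-1 40 gr [ 0.298  0.225 -0.718  2.339  1.945  0.204  2.763]
-1 40 lift [-1.187 -0.144  0.765  2.248  0.523  0.34  -2.112]
-1 40 pre [-1.202  0.316  1.114  2.014  0.259  0.408 -2.403]
-1 40 over [-1.119  0.118  1.14   2.133  0.513  0.361 -2.444]
-1 40 seat [-1.071  0.237  1.141  2.172  0.277  0.233 -2.262]
```

Run:
```python
from h import *; from rig import robot
np.set_printoptions(precision=3,suppress=True)
x=np.load('scale.npy');p=np.load('pail.npy');Rp=Rz(p[2])
P=lambda l:Rp@np.array(l)+[p[0],p[1],0]
t=np.radians(30);O=tilt(p[2],t,1)
s=robot.get_state()
robot.move_linear(s['ee_pos']+[-.03,0.03,.17],.3)
g=P([-.038,0,.16])
print(robot.ik(g-O[:,2]*.12,O))
robot.move_ptp(g-O[:,2]*.10+[-.06,0,.06],O)
robot.gripper_to(.05)
print(robot.get_state()['qpos'])
robot.move_linear(g-O[:,2]*.09,.15)
s=robot.get_state();print(s['time'],s['ee_pos'],s['qpos'],robot.ik(g,O))
ci=robot.camera_info('wrist')
im=robot.grab_frame('wrist')[:,:,::-1].copy();cv2.imwrite('pics/w4.png',im)
pts=np.array([[-.064,0,.09],[-.064,0,.16],[-.018,0,.16],[-.01,0,.167],[.01,0,.167],[.018,0,.16],[.064,0,.16],[.064,0,.09]])
u=proj(ci,pts@Rp.T+[p[0],p[1],0]);print(u)
cv2.polylines(im,[np.round(u).astype(int).reshape(-1,1,2)],False,(0,0,255),1)
th=np.linspace(0,6.283,80);u=proj(ci,np.c_[.06*np.cos(th)+p[0],.06*np.sin(th)+p[1],0*th+.095])
cv2.polylines(im,[np.round(u).astype(int).reshape(-1,1,2)],True,(0,0,255),1)
cv2.imwrite('pics/w4o.png',im)
```

```text
[-1.541 -0.337  0.997  2.273  0.69   0.63   0.88 ]
[-1.1   -0.363  0.51   2.282  0.49   0.721  0.987]
18.5333 [0.493 0.145 0.238] [-1.206 -0.104  0.803  2.274  0.299  0.433  1.232] [-0.866  0.194  0.555  2.253 -0.351  0.211  1.836]
[[324.075 166.46 ]
 [324.061 222.64 ]
 [324.101 262.002]
 [324.107 274.57 ]
 [324.121 288.177]
 [324.127 286.733]
 [324.154 312.683]
 [324.153 258.893]]
```

View pics/w4o.png

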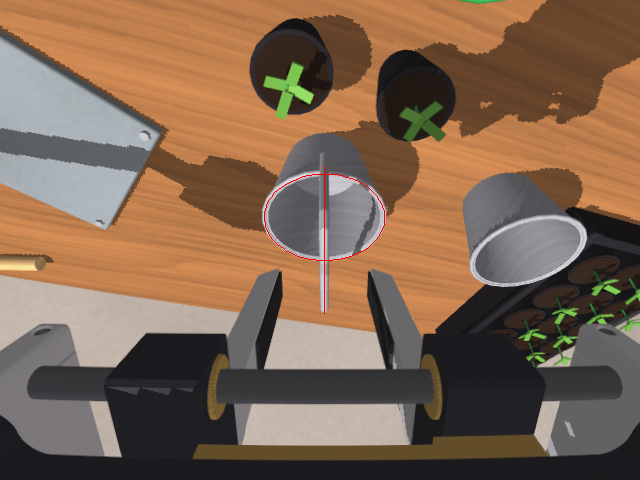

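The wrist view shows the steel pail's handle from (323,155) to (324,312), and my model overlay lies right on it. Both pots are well clear. I'll grasp and lift now.

Run:
```python
from h import *; from rig import robot
np.set_printoptions(precision=3,suppress=True)
p=np.load('pail.npy');Rp=Rz(p[2])
P=lambda l:Rp@np.array(l)+[p[0],p[1],0]
g=P([-.038,0,.16])
print(robot.move_linear(g,.08,threshold=8))
robot.gripper_to(0.0)
s=robot.get_state();print(s['time'],s['ee_pos']-g,s['force'],s['opening'],s['qpos']);f0=s['force'];m0=s['moment']
robot.move_linear(g+[0,0,.02],.03)
s=robot.get_state();print(s['force']-f0,s['moment']-m0)
robot.move_linear(g+[0,0,.125],.08)
s=robot.get_state();print(s['time'],s['force']-f0,s['opening'],s['qpos'])
cv2.imwrite('pics/w5.png',robot.grab_frame('wrist')[:,:,::-1])
cv2.imwrite('pics/s5.png',robot.grab_frame('scene')[:,:,::-1])
```

```text
False
20.6 [ 0. -0. -0.] [-0.557 -1.492  0.053] 0.006843682109223931 [-0.961  0.207  0.663  2.255 -0.47   0.219  1.949]
[ 0.515  1.486 -3.164] [-0.026  0.294 -0.008]
22.8833 [ 0.813  1.79  -3.338] 0.007151554901080266 [-1.34  -0.073  0.955  2.129  0.199  0.54   1.343]
```

View pics/w5.png

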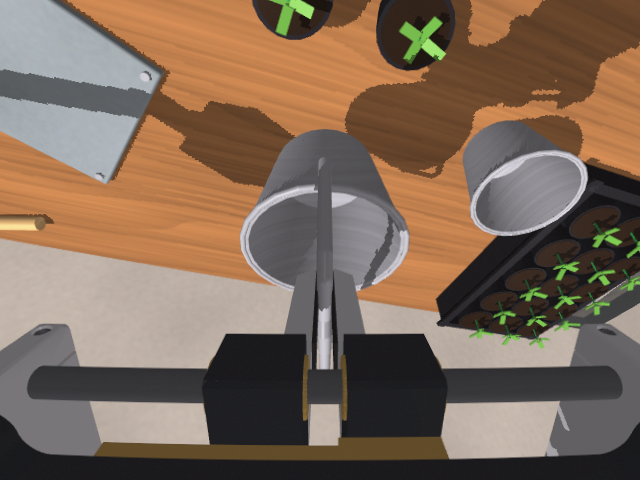

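View pics/s5.png

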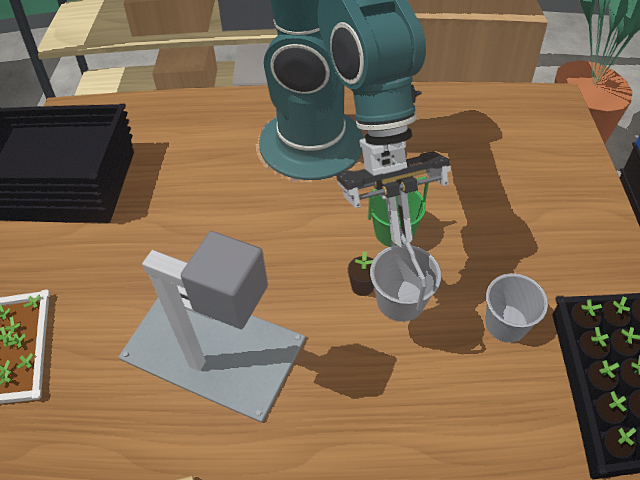

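The pail is lifted at about 0.34 kg. In the wrist view the rim is centred near (325,240), with the handle running to its far end at (322,158). I'll estimate any pitch droop about the grip.

Run:
```python
from h import *; from rig import robot
np.set_printoptions(precision=2,suppress=True)
s=robot.get_state();ci=robot.camera_info('wrist');S=robot.camera_info('scene');p=np.load('pail.npy')
g=s['ee_pos'];th=np.linspace(0,6.283,200)
rim=np.c_[.06*np.cos(th)+.038,.06*np.sin(th),0*th-.065]
hb=np.array([[-.064,0,.16],[-.018,0,.16],[-.01,0,.167],[.01,0,.167],[.018,0,.16],[.064,0,.16],[.064,0,.10]])+[.038,0,-.16]
for d in(0,3,6,9,12):
  a=np.radians(d);Ry=np.array([[np.cos(a),0,np.sin(a)],[0,1,0],[-np.sin(a),0,np.cos(a)]])
  M=Rz(p[2])@Ry
  out=[]
  for c in(ci,S):
    u=proj(c,rim@M.T+g);h=proj(c,hb@M.T+g)
    out+= [u.min(0),u.max(0),h[-2]]
  print(d,*out)
im=cv2.imread('pics/s5.png');cv2.imwrite('pics/s5c.png',cv2.resize(im[220:330,340:460],None,fx=5,fy=5,interpolation=cv2.INTER_CUBIC))
```

```text
0 [242.79 190.03] [405.94 297.16] [324.43 373.44] [371.67 245.98] [440.08 302.52] [424.59 281.44]
3 [242.24 186.98] [406.47 290.06] [324.42 366.38] [370.97 244.21] [439.03 302.36] [424.17 283.21]
6 [241.63 184.1 ] [407.08 283.  ] [324.42 359.38] [370.27 242.4 ] [437.98 302.03] [423.7  284.83]
9 [240.94 181.41] [407.76 275.99] [324.42 352.43] [369.58 240.56] [436.91 301.53] [423.16 286.29]
12 [240.19 178.93] [408.51 269.02] [324.42 345.53] [368.88 238.7 ] [435.83 300.87] [422.56 287.58]
```

View pics/s5c.png

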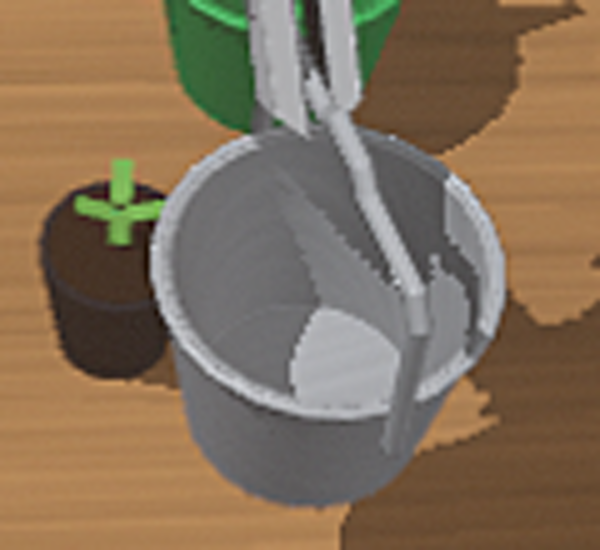

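Droop is negligible, under about 2°. I'll carry it to the open side of the hook and look at the hook from there.

Run:
```python
from h import *; from rig import robot
np.set_printoptions(precision=3,suppress=True)
x=np.load('scale.npy');R=Rz(x[2])
W=lambda l:R@np.array(l)+[x[0],x[1],0]
O=tilt(x[2],np.radians(30),1)
s=robot.get_state();print(s['time'],s['qpos'],robot.ik(W([-.038,.13,.285]),O))
robot.move_linear(W([-.038,.13,.285]),.12,frame=O)
robot.pause(.3)
s=robot.get_state();print(s['time'],s['qpos'],s['opening'],robot.ik(W([-.038,-.002,.243]),O))
ci=robot.camera_info('wrist');np.save('w6.npy',np.r_[ci['rvec'],ci['tvec']])
im=robot.grab_frame('wrist');cv2.imwrite('pics/w6.png',im[:,:,::-1])
cv2.imwrite('pics/s6.png',robot.grab_frame('scene')[:,:,::-1])
print(proj(ci,[W([0,0,.25]),W([0,.022,.268]),W([0,-.026,.268]),W([-.015,.045,.305]),W([-.015,-.045,.305]),W([0,.13,.292])]))
```

```text
22.9833 [-1.34  -0.073  0.955  2.129  0.199  0.54   1.343] [-1.019  0.328  0.956  1.861  0.019  0.638  0.978]
24.925 [-1.084  0.363  1.051  1.863 -0.072  0.637  1.055] 0.006795604028380742 [-0.911  0.252  1.036  2.05  -0.073  0.467  1.255]
[[136.457 286.196]
 [159.054 309.255]
 [ 87.922 308.579]
 [168.327 354.653]
 [ 11.439 351.664]
 [324.242 344.953]]
```

View pics/w6.png

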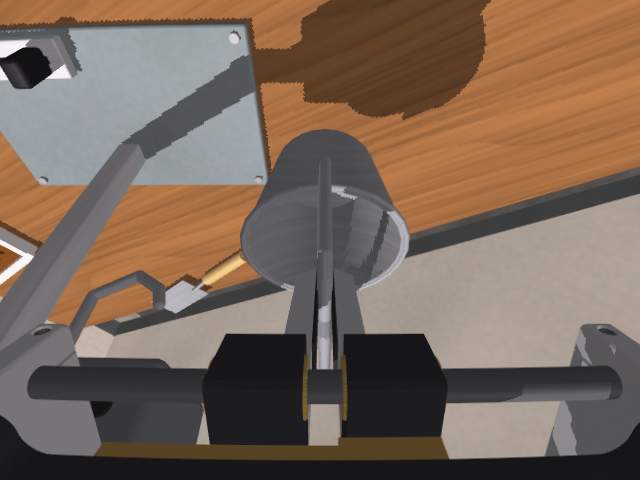

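View pics/s6.png

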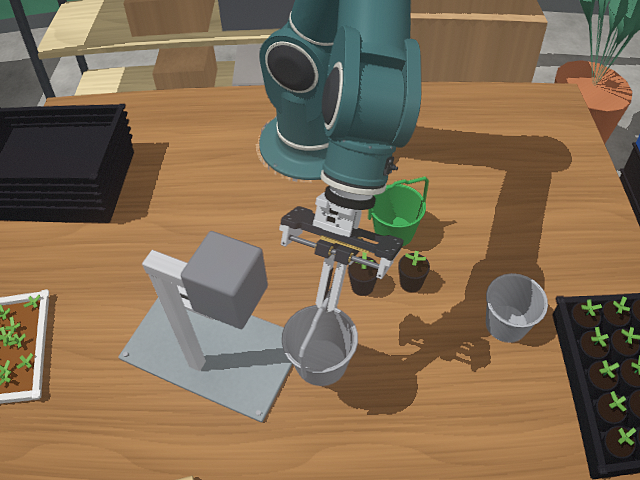

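The hook shows in the wrist view with its trough at about (138,277), lip at about (163,305) and shank at about (85,310). I predicted seat (136,286), lip (159,309) and shank (88,309), so I'll look closer.

Run:
```python
from h import *; from rig import robot
im=cv2.imread('pics/w6.png')
x=np.load('scale.npy');R=Rz(x[2])
W=lambda l:R@np.array(l)+[x[0],x[1],0]
ci=robot.camera_info('wrist')
k=5;c=cv2.resize(im[255:365,60:210],None,fx=k,fy=k,interpolation=cv2.INTER_CUBIC)
for l,col in(([0,0,.25],(0,0,255)),([0,.022,.268],(0,255,0)),([0,.022,.25],(0,255,0)),([0,-.026,.268],(255,0,0)),([0,-.026,.29],(255,0,0)),([-.015,.045,.305],(0,255,255))):
  u=(proj(ci,[W(l)])[0]-[60,255]+.5)*k;cv2.circle(c,tuple(int(v) for v in u),4,col,-1)
cv2.imwrite('pics/w6c.png',c)
```

```text
(no output)
```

View pics/w6c.png

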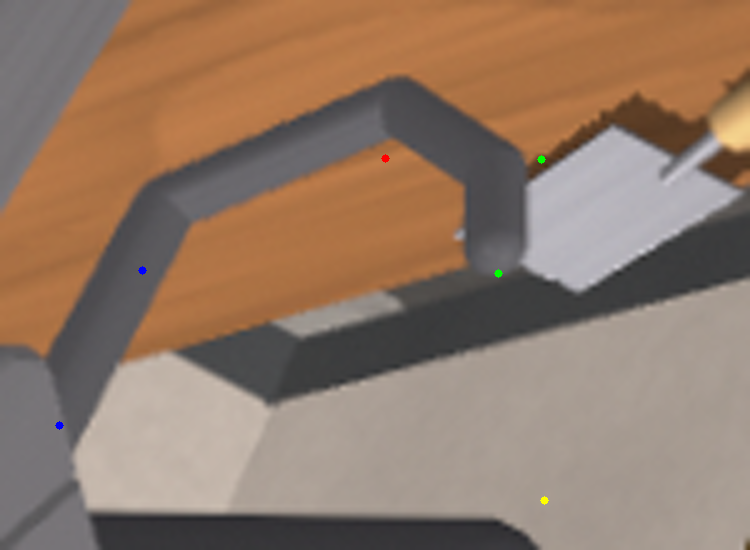

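The calibration agrees within about 1 mm: the predicted lip and shank points fall on the wire. I'll enter over the lip and lower.

Run:
```python
from h import *; from rig import robot
np.set_printoptions(precision=4,suppress=True)
x=np.load('scale.npy');R=Rz(x[2])
W=lambda l:R@np.array(l)+[x[0],x[1],0]
robot.move_linear(W([-.038,.09,.278]),.1)
print(robot.move_linear(W([-.038,-.001,.278]),.07,threshold=8))
cv2.imwrite('pics/w7.png',robot.grab_frame('wrist')[:,:,::-1])
print(robot.move_linear(W([-.038,-.001,.254]),.05,threshold=6))
robot.pause(.3);s=robot.get_state();print(s['time'],R.T@(s['ee_pos']-[x[0],x[1],0]),R.T@s['force'],R.T@s['moment'])
r=robot.move_linear(W([-.038,-.001,.239]),.015,threshold=2.2)
robot.pause(.2);s=robot.get_state();print(r,s['time'],R.T@(s['ee_pos']-[x[0],x[1],0]),R.T@s['force'],R.T@s['moment'],s['qpos'])
cv2.imwrite('pics/w8.png',robot.grab_frame('wrist')[:,:,::-1])
cv2.imwrite('pics/s8.png',robot.grab_frame('scene')[:,:,::-1])
```

```text
False
False
28.0167 [-0.038  -0.0009  0.2542] [-0.5253  0.5421 -3.0327] [-0.0664  0.9037  0.0318]
True 28.8917 [-0.0384 -0.0012  0.2437] [ 1.0274 -0.0916 -0.0061] [-0.1798  0.2432 -0.1033] [-0.9191  0.2535  1.0434  2.049  -0.0758  0.4703  1.2555]
```

View pics/w8.png

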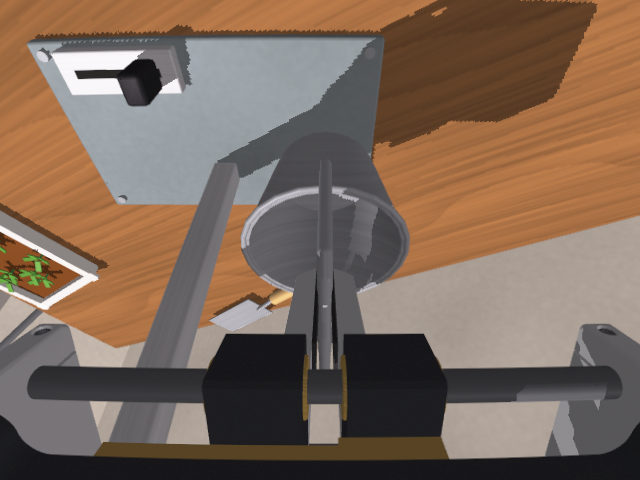

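Contact came at TCP z = 0.2437, against 0.243 expected, and the load on the hand dropped from -3.0 N to 0. The handle is resting in the seat, so I'll release gently.

Run:
```python
from h import *; from rig import robot
np.set_printoptions(precision=4,suppress=True)
x=np.load('scale.npy');R=Rz(x[2])
robot.gripper_to(0.03)
robot.pause(.5)
s=robot.get_state();print(s['time'],R.T@s['force'],s['opening'])
robot.gripper_to(0.05)
robot.move_linear(s['ee_pos']-s['tool_rot'][:,2]*.10,.08)
s=robot.get_state()
robot.move_linear(s['ee_pos']-R[:,0]*.05,.1)
robot.pause(1.)
ci=robot.camera_info('wrist');W=lambda l:R@np.array(l)+[x[0],x[1],0]
print(robot.get_state()['time'],proj(ci,[W([-.064,0,.243]),W([.064,0,.243]),W([0,0,.25])]))
th=np.linspace(0,6.283,200);u=proj(ci,[W([.06*np.cos(a),.06*np.sin(a),.178]) for a in th]);print(u.min(0),u.max(0))
for n in('wrist','scene','top'): cv2.imwrite(f'pics/{n}9.png',robot.grab_frame(n)[:,:,::-1])
robot.pause(.5);cv2.imwrite('pics/wrist9b.png',robot.grab_frame('wrist')[:,:,::-1])
print(np.abs(cv2.imread('pics/wrist9.png').astype(int)-cv2.imread('pics/wrist9b.png')).max())
```

```text
30.0583 [0.0375 0.3387 0.5845] 0.030278153605047445
33.6333 [[325.9852 260.962 ]
 [325.621  330.8652]
 [325.7973 306.8529]]
[272.8302 213.2929] [378.4423 282.3454]
66
```

View pics/wrist9.png

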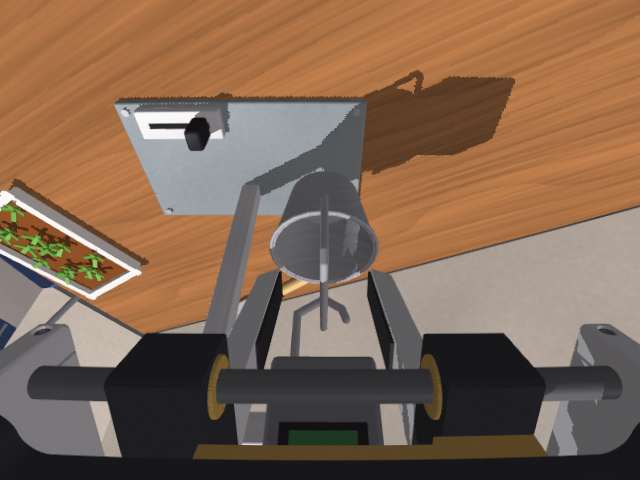

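View pics/scene9.png

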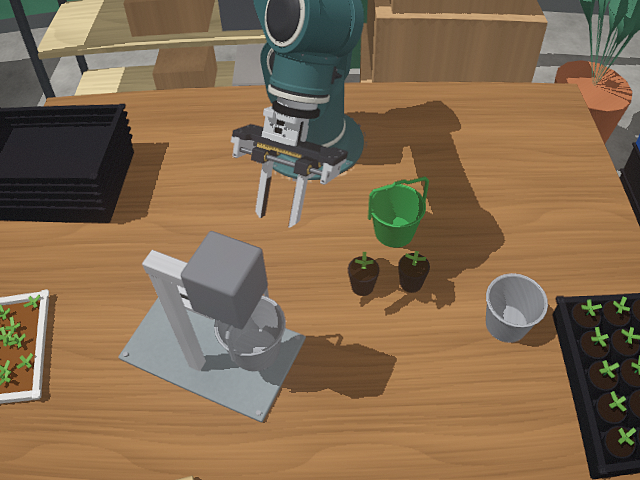

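View pics/top9.png

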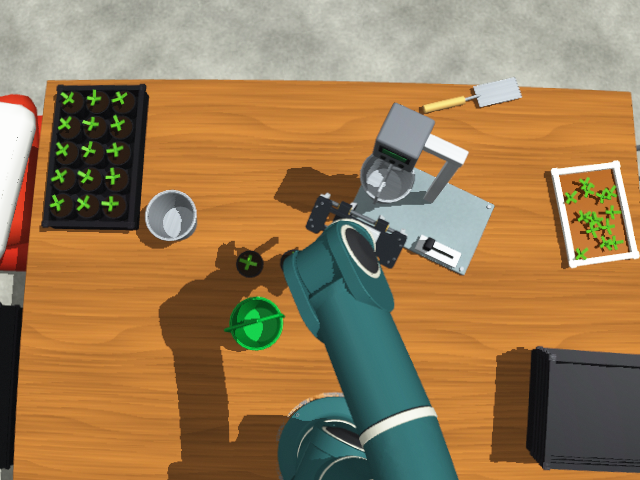

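The pail hangs in the hook. Its rim spans (271..378, 212..283) against a predicted (273..378, 213..282), so it is level. The handle is in the V at (324,305), the pots, tub and green pail are unmoved, and the lock is at the slot's end. I'll check that it is still.

Run:
```python
from h import *; from rig import robot
prev=cv2.imread('pics/wrist9b.png').astype(int)
for i in range(6):
    robot.pause(.7 if i%2 else .3)
    im=robot.grab_frame('wrist')[:,:,::-1].astype(int);d=np.abs(im-prev).max(2);ys,xs=np.nonzero(d>25)
    print(len(xs),d.max(),(xs.min(),xs.max(),ys.min(),ys.max()) if len(xs) else '');prev=im
cv2.imwrite('pics/w10.png',cv2.resize(im[195:345,250:400].astype(np.uint8),None,fx=4,fy=4,interpolation=cv2.INTER_CUBIC))
print(robot.get_state()['time'])
```

```text
3 33 (np.int64(85), np.int64(156), np.int64(193), np.int64(300))
4 32 (np.int64(85), np.int64(156), np.int64(96), np.int64(300))
1 30 (np.int64(85), np.int64(85), np.int64(300), np.int64(300))
0 25 
2 31 (np.int64(85), np.int64(540), np.int64(300), np.int64(406))
4 33 (np.int64(129), np.int64(540), np.int64(96), np.int64(406))
37.6333
```

View pics/w10.png

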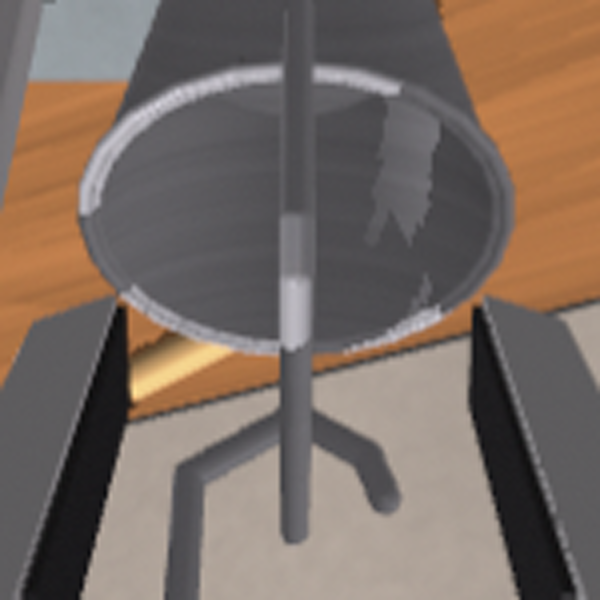

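The pail is still (image differences are noise only), with the handle centred in the hook's V at crop (295,405). The robot is clear, so I'm handing in.

Run:
```python
from rig import robot
robot.sign_off();print(robot.get_state()['time'])
```

```text
the job is handed in; nothing more can be done
the job is handed in; nothing more can be done
```

The scale is unlocked and the steel pail hangs in its hook; I handed in at about 38 s on the robot's clock, against the 72 s limit.

- **Lock:** I slid it 43 mm to the end stop. A second push with closed fingers stopped at the same place, at local y of about -162 mm against the nominal -160 mm, which is within calibration.
- **Pail:** I gripped it only at the near end of its handle, with the hand tilted back 30°, and lifted it (about 0.34 kg by the force reading). I brought it in over the lip and lowered it until the load left the hand, at 0.2437 m against the expected 0.243 m, then released.
- **Last checks:** The pail's rim matches the level prediction within about 2 px. The handle is centred in the hook's V, and successive pictures show no movement. The robot is clear of everything.
- **Bystanders:** In the last pictures both pots, the plain tub and the green pail stand where they were.
- **One disagreement:** My measured scale yaw is -0.43, slightly outside the stated -0.4 to 0. The hook and lock were still where that fit predicted, within about 2 mm.

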